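# Line up circuit breakers on a mounting rail by width

### The arm

A 6-joint arm with a two-finger parallel gripper is mounted at the origin on the work surface. World frame = base frame: x ahead of the robot, y to its left, z up, the work surface at z = 0. Lengths are in m, angles in rad, forces in N, time in s.
With the tool pointing down it reaches from about 0.275 to 0.85 m from the base axis. Payload 19 kg.
Tool frame: the origin (TCP) lies midway between the tips of the shut fingers; the grasp point (between the pads) lies 19 mm behind it; z points along the fingers, x is the direction in which the jaws open and shut, and the axes are right-handed (so a half turn about z gives the same grasp; the last joint's range is limited). The gripper opens to 85 mm and grips with 20 to 120 N. Pads are 22 mm wide; open, the fingers measure 114 mm over their backs; the gripper's body (76 mm by 85 mm) begins 54 mm behind the grasp point. The pads swing forward as they close: fully open they stand 13 mm farther back than shut.
Start: joints at [1.136, 0.15, 1.437, -0, 1.554, -0.134], TCP at [0.17, 0.549, 0.231] pointing down, gripper open.
Joint ranges: [-2.8, 2.8], [-0.68, 2.1], [0.12, 2.68], [-1.39, 4.53], [0.16, 2.79], [-2.81, 2.81]. Speed limits (rad/s): [1.89, 1.89, 2.22, 3.01, 3.01, 3.01].

### API

Orientations are given as a unit quaternion [w, x, y, z].
In Python, from bench import ctrl gives the robot as it stands. Calls block until the motion is done:
- ctrl.move_ptp(position, orientation): joint-space move of the TCP to a pose.
- ctrl.move_linear(position, vel=0.15, ori=None, f_stop=None): straight line of the TCP; ori=None keeps the orientation; vel is the mean speed in m/s. With f_stop (N) it stops when the force on the tool has changed by that much, and returns True; else False.
- ctrl.movej(angles): joint-space move.
- ctrl.open_gripper() and ctrl.clamp(): open the fingers fully, or close them until they stop; the grip force is fixed at half the most.
- ctrl.pause(seconds).
- ctrl.inverse_kinematics(position, orientation): joint angles nearest the present ones, or None.
- ctrl.sense(): the state.
- ctrl.grab_frame(name): name is "side" or "top"; returns the picture (420x560x3 uint8, red, green, blue); there is no depth.
- ctrl.camera_info(name): a dict with "fx", "fy", "cx", "cy" (pixels), "k1" (the pictures are not rectified: a ray, as slopes to the right and down, at radius r is drawn at 1 + k1 r^2 times it, then the intrinsics apply), "origin" and "attitude" of the camera in the world. Camera axes: x right, y down, z forward; pixel columns grow to the right and rows downward; lengths in m; the calibration is good to about 2 mm. A picture is of the moment at which its call begins. camera_info takes no time and is no camera call.
A pose or a line that the arm cannot do raises ctrl.PlanningError and nothing moves.
- ctrl.close_job(): hands the job in, once; it reports no verdict.
The state is a dict: "time_s": time; "joint_positions": joint angles; "joint_velocities": joint speeds; "effort": joint torques, N m; "tool_pos": TCP position; "tool_rot": TCP orientation; "contact_force": force on the tool from outside, world axes, zero at the start; "moment": the same for the moment, N m; "width": opening from 0.0 (shut) to 1.0 (fully open).
Only numpy, scipy, OpenCV 4.12 (cv2) and the standard library are available. Lean on these libraries where they do the work, as an engineer would, in place of code of your own. Each camera call takes 0.05 s, during which the arm holds its last target.

### The job

Fit the four loose circuit breakers onto the mounting rail in order of width: the widest at the arrow nearest the thin black end stop, then each narrower one at the next arrow, the narrowest at the far end. Each must sit upright and square, fully down astride the rail and centred on its arrow. Set them down rather than dropping them, and knock none over.

Things in the scene. Friction and masses are not known exactly. Their poses are not given: they have to be found in the camera images.
- b4 (a point): four-pole breaker: white, loose, upright, 72 mm wide (y), 85 long (x), 0.48 kg, four black toggles 8 mm high on top. Stepped housing: 85 mm long up to 42 mm, then a centred nose 45 mm long (x) to 64 mm: grip the nose across its 45 mm, tips just above the shoulders. Groove below along y, 52 wide, 7 deep, fits loosely over the rail. Point: housing centre, 32 mm above underside, z up. Either way round.
- b3 (a point): three-pole breaker: white, loose, upright, 54 mm wide (y), 85 long (x), 0.36 kg, three black toggles 8 mm high on top. Stepped housing: 85 mm long up to 42 mm, then a centred nose 45 mm long (x) to 64 mm: grip the nose across its 45 mm, tips just above the shoulders. Groove below along y, 52 wide, 7 deep, fits loosely over the rail. Point: housing centre, 32 mm above underside, z up. Either way round.
- b2 (a point): two-pole breaker: white, loose, upright, 36 mm wide (y), 85 long (x), 0.24 kg, two black toggles 8 mm high on top. Stepped housing: 85 mm long up to 42 mm, then a centred nose 45 mm long (x) to 64 mm: grip the nose across its 45 mm, tips just above the shoulders. Groove below along y, 52 wide, 7 deep, fits loosely over the rail. Point: housing centre, 32 mm above underside, z up. Either way round.
- b1 (a point): one-pole breaker: white, loose, upright, 18 mm wide (y), 85 long (x), 0.12 kg, one black toggle 8 mm high on top. Stepped housing: 85 mm long up to 42 mm, then a centred nose 45 mm long (x) to 64 mm: grip the nose across its 45 mm, tips just above the shoulders. Groove below along y, 52 wide, 7 deep, fits loosely over the rail. Point: housing centre, 32 mm above underside, z up. Either way round.
- seat1 (a point): Place at the 1st from the left (+y) of 4 flat black arrows, 20 mm, on the near edge of a fixed white panel (136 x 460 x 4 mm). Arrows point across at the steel rail (35 wide, 7.5 high) along its middle. Point: rail centre line, top of rail (11.5 mm over the bench), opposite the arrow, 55 mm from its middle; y along rail, z up. A seated breaker's centre is 25 mm above it. Places are 80 to 100 mm apart.
- seat2 (a point): Place at the 2nd from the left of 4 flat black arrows, 20 mm, on the near edge of a fixed white panel (136 x 460 x 4 mm). Arrows point across at the steel rail (35 wide, 7.5 high) along its middle. Point: rail centre line, top of rail (11.5 mm over the bench), opposite the arrow, 55 mm from its middle; y along rail, z up. A seated breaker's centre is 25 mm above it. Places are 80 to 100 mm apart.
- seat3 (a point): Place at the 3rd from the left of 4 flat black arrows, 20 mm, on the near edge of a fixed white panel (136 x 460 x 4 mm). Arrows point across at the steel rail (35 wide, 7.5 high) along its middle. Point: rail centre line, top of rail (11.5 mm over the bench), opposite the arrow, 55 mm from its middle; y along rail, z up. A seated breaker's centre is 25 mm above it. Places are 80 to 100 mm apart.
- seat4 (a point): Place at the 4th, rightmost (-y) of 4 flat black arrows, 20 mm, on the near edge of a fixed white panel (136 x 460 x 4 mm). Arrows point across at the steel rail (35 wide, 7.5 high) along its middle. Point: rail centre line, top of rail (11.5 mm over the bench), opposite the arrow, 55 mm from its middle; y along rail, z up. A seated breaker's centre is 25 mm above it. Places are 80 to 100 mm apart.
- stop: End stop: thin black clamp across one end of the rail (either end), fixed, 56 mm across the rail, 10 mm along it, 38 mm high, 60 to 70 mm beyond the nearest place. Origin: its foot, on the panel, z up. At the other end sits instead a wider grey group of terminals (44 x 26 mm, 26 high, brass screws).

How it is judged:
At the end, for the whole second after the job is handed in: From the end stop outwards sit the 4-, 3-, 2- and 1-pole breaker, one per arrow: centre within 14 mm horizontally of its place and 20 to 29 mm above the rail top (fully down astride), square within 0.2 rad, upright within 0.1 rad, released, at rest (under 0.02 m/s) (((horizontal distance between stop and seat1 below 0.15 m and horizontal distance between b4 and seat1 below 0.014 m and z of b4 in the frame of seat1 between 0.02 and 0.029 m and angle between the y axis of b4 and the y axis of seat1, either way round below 0.2 rad and horizontal distance between b3 and seat2 below 0.014 m and z of b3 in the frame of seat2 between 0.02 and 0.029 m and angle between the y axis of b3 and the y axis of seat2, either way round below 0.2 rad and horizontal distance between b2 and seat3 below 0.014 m and z of b2 in the frame of seat3 between 0.02 and 0.029 m and angle between the y axis of b2 and the y axis of seat3, either way round below 0.2 rad and horizontal distance between b1 and seat4 below 0.014 m and z of b1 in the frame of seat4 between 0.02 and 0.029 m and angle between the y axis of b1 and the y axis of seat4, either way round below 0.2 rad) or (horizontal distance between stop and seat4 below 0.15 m and horizontal distance between b1 and seat1 below 0.014 m and z of b1 in the frame of seat1 between 0.02 and 0.029 m and angle between the y axis of b1 and the y axis of seat1, either way round below 0.2 rad and horizontal distance between b2 and seat2 below 0.014 m and z of b2 in the frame of seat2 between 0.02 and 0.029 m and angle between the y axis of b2 and the y axis of seat2, either way round below 0.2 rad and horizontal distance between b3 and seat3 below 0.014 m and z of b3 in the frame of seat3 between 0.02 and 0.029 m and angle between the y axis of b3 and the y axis of seat3, either way round below 0.2 rad and horizontal distance between b4 and seat4 below 0.014 m and z of b4 in the frame of seat4 between 0.02 and 0.029 m and angle between the y axis of b4 and the y axis of seat4, either way round below 0.2 rad)) and linear speed of each of breaker1, breaker2, breaker3, breaker4 below 0.02 m/s and angle between each of b1, b2, b3, b4's own z axis and vertical below 0.1 rad and contact force between the fingers and breaker1 below 0.1 N and contact force between the fingers and breaker2 below 0.1 N and contact force between the fingers and breaker3 below 0.1 N and contact force between the fingers and breaker4 below 0.1 N); the robot touches nothing.
It fails at once if the four-pole breaker is dropped from more than about 2 cm, thrown or knocked over (faster than 0.6 m/s while the fingers do not touch it, or tilted beyond 0.8 rad) ((linear speed of breaker4 above 0.6 m/s and contact force between the fingers and breaker4 below 0.05 N) or angle between b4's own z axis and vertical above 0.8 rad).
It fails at once if the three-pole breaker is dropped from more than about 2 cm, thrown or knocked over (faster than 0.6 m/s while the fingers do not touch it, or tilted beyond 0.8 rad) ((linear speed of breaker3 above 0.6 m/s and contact force between the fingers and breaker3 below 0.05 N) or angle between b3's own z axis and vertical above 0.8 rad).
It fails at once if the two-pole breaker is dropped from more than about 2 cm, thrown or knocked over (faster than 0.6 m/s while the fingers do not touch it, or tilted beyond 0.8 rad) ((linear speed of breaker2 above 0.6 m/s and contact force between the fingers and breaker2 below 0.05 N) or angle between b2's own z axis and vertical above 0.8 rad).
It fails at once if the one-pole breaker is dropped from more than about 2 cm, thrown or knocked over (faster than 0.6 m/s while the fingers do not touch it, or tilted beyond 0.8 rad) ((linear speed of breaker1 above 0.6 m/s and contact force between the fingers and breaker1 below 0.05 N) or angle between b1's own z axis and vertical above 0.8 rad).
It also fails if it takes over 104 s, if anything falls off the work surface, if the arm or the gripper's body presses on something with over 40 N, if the wrist force passes 120 N, or if a joint passes its speed limit or range.

## Working session

There is one attempt and no reset: what is moved stays moved. The work goes in short steps, each a Python script; the robot and the scene stay as the last script left them, time stands still between calls to the robot, and variables do not carry over. Pictures are saved under pics/ and viewed, and the job is handed in when it is done.

```bash
ls; mkdir -p pics; python3 - <<'E'
from bench import ctrl
import cv2
for n in("side","top"):
    im=ctrl.grab_frame(n); cv2.imwrite(f"pics/{n}0.png",im[:,:,::-1]); print(ctrl.camera_info(n))
s=ctrl.sense();print(s["time_s"],s["tool_rot"],s["width"],s["contact_force"])
E
```

```text
pics
{'fx': 426.47082855381433, 'fy': 426.47082855381433, 'cx': 270.7499487371286, 'cy': 213.7091946563862, 'k1': -0.0837662615618638, 'origin': array([0.16639617, 0.44909726, 0.49855693]), 'attitude': array([ 0.16723969, -0.30528261,  0.83250048, -0.43101782])}
{'fx': 425.45933481198574, 'fy': 425.45933481198574, 'cx': 285.162724173908, 'cy': 204.94164212752133, 'k1': -0.01404832629735347, 'origin': array([ 0.47126055, -0.01073025,  0.80106249]), 'attitude': array([-0.0357793 ,  0.7092454 , -0.70299244,  0.03863211])}
0.1 [ 2.52242538e-04  8.05068556e-01  5.93181550e-01 -4.52933316e-04] 0.9982923238166236 [0.00806413 0.31346795 0.00107297]
```

View pics/side0.png

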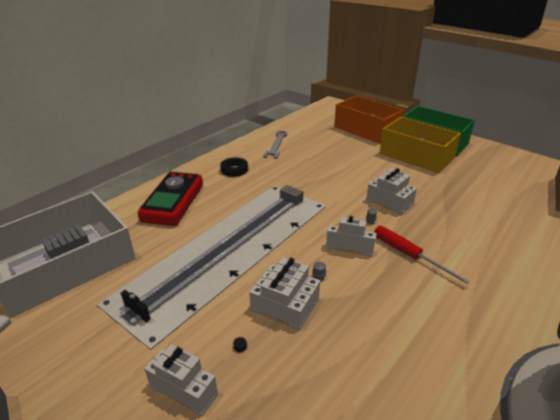

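View pics/top0.png

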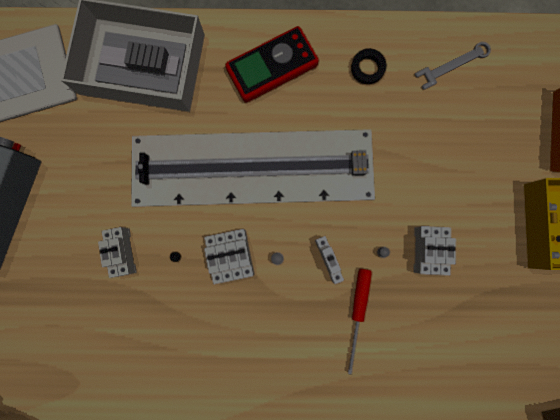

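The end stop is at the left (+y) end, at top px (143,168), and the arrows are at about (179,198), (231,197), (279,195) and (324,194). From left to right the breakers are the 2-pole (115,252), 4-pole (229,256), 1-pole (329,260) and 3-pole (437,251). I'll zoom in on them.

```bash
cat > h.py <<'E'
import numpy as np, cv2
from scipy.spatial.transform import Rotation as R
from bench import ctrl
def cam(n):
    c=ctrl.camera_info(n); q=c["attitude"]; return c,R.from_quat([q[1],q[2],q[3],q[0]]).as_matrix()
def proj(n,P):
    c,M=cam(n); p=(np.atleast_2d(P)-c["origin"])@M; s=p[:,:2]/p[:,2:]; r2=(s**2).sum(1,keepdims=True)
    s=s*(1+c["k1"]*r2); return s*[c["fx"],c["fy"]]+[c["cx"],c["cy"]]
def unproj(n,uv,z):
    c,M=cam(n); d=(np.atleast_2d(uv)-[c["cx"],c["cy"]])/[c["fx"],c["fy"]]; s=d.copy()
    for _ in range(20): s=d/(1+c["k1"]*(s**2).sum(1,keepdims=True))
    w=np.c_[s,np.ones(len(s))]@M.T; return c["origin"]+w*((z-c["origin"][2])/w[:,2])[:,None]
E
python3 - <<'E'
from h import *
im=cv2.imread("pics/top0.png")
def crop(u,v,w,h,k): return cv2.resize(im[v:v+h,u:u+w],None,fx=k,fy=k,interpolation=cv2.INTER_CUBIC)
a=crop(90,215,100,75,4);a=np.hstack([crop(85,215,66,75,6),crop(195,215,66,75,6)])
b=np.hstack([crop(296,220,66,75,6),crop(404,215,66,75,6)])
cv2.imwrite("pics/c1.png",a);cv2.imwrite("pics/c2.png",b)
cv2.imwrite("pics/c3.png",crop(125,125,260,90,3))
for n,uv,z in [("b2",(116,252),.064),("b4",(229,256),.064),("b1",(329,260),.064),("b3",(437,251),.064),("a1",(179,198),.004),("a2",(231,197),.004),("a3",(279,195),.004),("a4",(324,194),.004)]: print(n,unproj("top",uv,z)[0].round(3))
E
```

```text
b2 [0.465 0.277 0.064]
b4 [0.46  0.082 0.064]
b1 [ 0.455 -0.09   0.064]
b3 [ 0.471 -0.276  0.064]
a1 [0.567 0.187 0.004]
a2 [0.57  0.089 0.004]
a3 [ 0.574 -0.002  0.004]
a4 [ 0.577 -0.087  0.004]
```

View pics/c1.png

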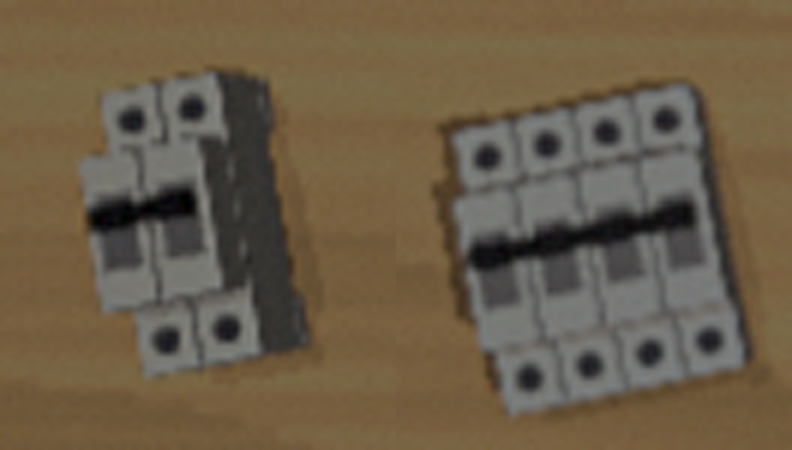

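View pics/c2.png

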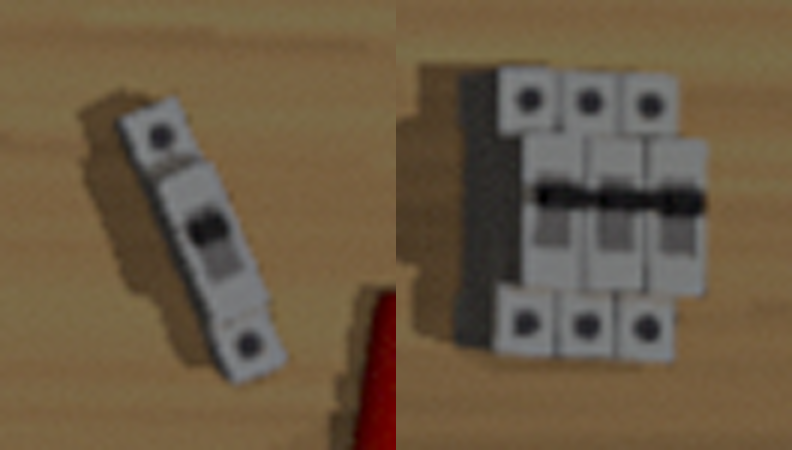

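View pics/c3.png

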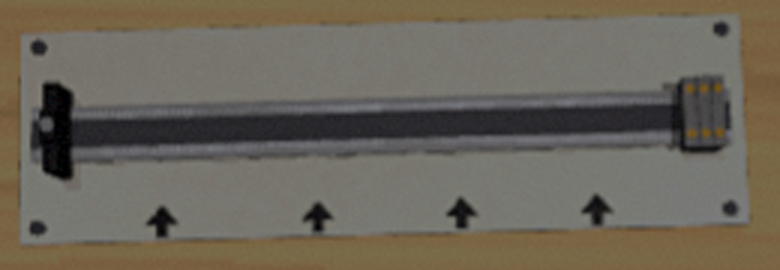

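```bash
cat > loc.py <<'E'
from h import *
from scipy.optimize import least_squares
C={"b2":(85,215,0,36,[(80,158),(205,138),(222,292),(104,312)],[(102,95),(222,75),(262,355),(143,375)]),
"b4":(195,215,396,72,[(453,200),(699,150),(724,320),(482,350)],[(453,132),(696,86),(748,365),(505,414)]),
"b1":(296,220,0,18,[(158,180),(210,158),(268,308),(212,322)],[(120,115),(178,96),(286,360),(230,383)]),
"b3":(404,215,396,54,[(523,136),(706,142),(703,295),(520,288)],[(499,67),(678,74),(674,360),(495,353)])}
def corners(p,L,W,z): # order TL,TR,BR,BL : (+x,+y),(+x,-y),(-x,-y),(-x,+y)
    x,y,a=p; o=np.array([[1,1],[1,-1],[-1,-1],[-1,1]])*[L/2,W/2]
    c,s=np.cos(a),np.sin(a); return np.c_[o@np.array([[c,s],[-s,c]])+[x,y],np.full(4,z)]
def breaker(p,w): return np.r_[corners(p,.045,w,.064),corners(p,.085,w,.042)]
def fit(f,uv,p0):
    r=least_squares(lambda p:(proj("top",f(p))-uv).ravel(),p0,loss="soft_l1"); return r.x,(proj("top",f(r.x))-uv)
out={}
for k,(u0,v0,xo,w,n,s) in C.items():
    uv=(np.array(n+s,float)-[xo,0]+.5)/6-.5+[u0,v0]; w/=1000
    p,e=fit(lambda p:breaker(p,w),uv,[.46,0,0]); out[k]=p; print(k,p.round(4),"res",abs(e).max().round(2),e.mean(0).round(2))
pc=(np.array([(20,35),(738,14),(748,224),(20,243)],float)+.5)/3-.5+[125,125]
pp,e=fit(lambda p:corners(p,.136,.460,.004),pc,[.63,.05,0]); print("panel",pp.round(4),e.round(2).tolist())
im=cv2.imread("pics/top0.png"); g=cv2.cvtColor(im,cv2.COLOR_BGR2GRAY).astype(float)
arr=[]
for u,v in [(179,198),(231,197),(279,195),(324,194)]:
    w=g[v-8:v+9,u-8:u+9]; wt=np.clip(85-w,0,None); yy,xx=np.mgrid[v-8:v+9,u-8:u+9]
    arr.append([(wt*xx).sum()/wt.sum(),(wt*yy).sum()/wt.sum()])
A=unproj("top",arr,.004)[:,:2]; print(np.round(arr,2).tolist(),A.round(4).tolist())
d=np.array([-np.sin(pp[2]),np.cos(pp[2])]); S=np.array([pp[:2]+d*((a-pp[:2])@d) for a in A])
print("seats",S.round(4).tolist(),"gap",-np.diff(A@d), "arrow perp",[((a-pp[:2])@[np.cos(pp[2]),np.sin(pp[2])]).round(4) for a in A])
import json; json.dump(dict(b={k:v.tolist() for k,v in out.items()},seats=S.tolist(),yaw=pp[2]),open("loc.json","w"))
for n in ("top","side"):
    im=cv2.resize(cv2.imread(f"pics/{n}0.png"),None,fx=4,fy=4,interpolation=cv2.INTER_CUBIC)
    def poly(P,c): cv2.polylines(im,[np.round((proj(n,P)+.5)*4-.5).astype(int)],True,c,1,cv2.LINE_AA)
    for k in C:
        w=C[k][3]/1000
        for L,z in((.045,.064),(.085,.042),(.085,0)): poly(corners(out[k],L,w,z),(0,255,0) if z else (0,0,255))
    poly(corners(pp,.136,.46,.004),(255,0,0)); poly(corners(pp,.035,.46,.0115),(255,255,0))
    for s in S:
        cv2.drawMarker(im,tuple(np.round((proj(n,[*s,.0115])[0]+.5)*4-.5).astype(int)),(0,255,255),0,12)
    cv2.imwrite(f"pics/ov_{n}.png",im)
a=cv2.imread("pics/ov_top.png"); cv2.imwrite("pics/o1.png",a[480:1160,340:1240][:600,:800]);
cv2.imwrite("pics/o1.png",cv2.resize(a[500:1180,340:1900],None,fx=.51,fy=.51,interpolation=cv2.INTER_AREA))
b=cv2.imread("pics/ov_side.png"); cv2.imwrite("pics/o2.png",cv2.resize(b[640:1640,400:1700],None,fx=.6,fy=.6,interpolation=cv2.INTER_AREA))
E
python3 loc.py
```

```text
b2 [0.4648 0.2878 0.1876] res 0.55 [ 0. -0.]
b4 [0.4592 0.086  0.1987] res 2.49 [ 0.01 -0.17]
b1 [ 0.4552 -0.0928  0.384 ] res 0.89 [-0.02 -0.01]
b3 [ 0.4729 -0.2814 -0.0381] res 0.79 [ 0.01 -0.02]
panel [0.6269 0.0502 0.0376] [[0.01, -0.57], [0.15, -0.13], [0.46, 0.04], [-0.7, 0.61]]
[[178.46, 198.49], [230.44, 196.88], [278.38, 195.64], [323.47, 194.41]] [[0.5659, 0.1878], [0.5699, 0.0898], [0.573, -0.0006], [0.5762, -0.0858]]
seats [[0.6217, 0.1899], [0.6253, 0.0919], [0.6287, 0.0015], [0.632, -0.0837]] gap [0.09807095 0.09048783 0.08524194] arrow perp [np.float64(-0.0558), np.float64(-0.0555), np.float64(-0.0557), np.float64(-0.0558)]
```

View pics/o1.png

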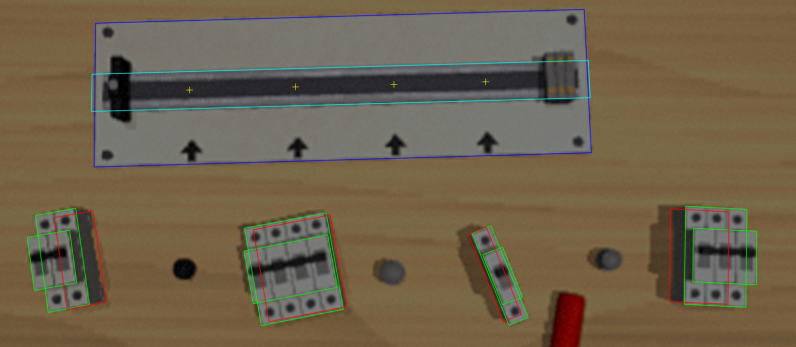

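View pics/o2.png

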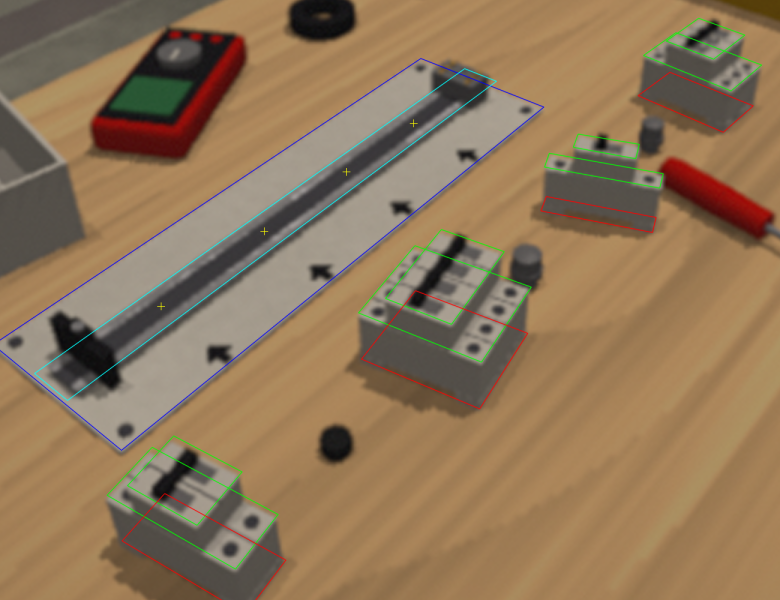

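Wireframes fit in both views to about 1–2 px. The b4, b3, b2 and b1 targets are seats 1 to 4. I'll start with b4.

```bash
cat > pp.py <<'E'
from h import *
import json,sys
L=json.load(open("loc.json"))
def q(a): return [0,np.cos(a/2),np.sin(a/2),0]
ZT=.17; ZG=.042
def st(m):
    s=ctrl.sense(); print(m,round(s["time_s"],2),"tcp",np.round(s["tool_pos"],4),"w",round(s["width"],3),"F",np.round(s["contact_force"],1),flush=True)
def pick(k):
    x,y,a=L["b"][k]
    ctrl.move_ptp([x,y,ZT],q(a)); st("above")
    ctrl.move_linear([x,y,.085],vel=.15)
    hit=ctrl.move_linear([x,y,ZG],vel=.06,f_stop=12); st(f"down hit={hit}")
    if hit: raise SystemExit("unexpected contact")
    ctrl.clamp(); st("clamped")
    ctrl.move_linear([x,y,.07],vel=.06); st("lift")
    ctrl.move_linear([x,y,ZT],vel=.15); st("top")
def place(i):
    x,y=L["seats"][i]; a=L["yaw"]
    ctrl.move_ptp([x,y,ZT],q(a))
    ctrl.move_linear([x,y,ZG+.02],vel=.15); st("near")
    hit=ctrl.move_linear([x,y,ZG+.0035],vel=.03,f_stop=12); st(f"seat hit={hit}")
def rel():
    ctrl.open_gripper(); st("open")
    p=ctrl.sense()["tool_pos"]; ctrl.move_linear([p[0],p[1],ZT],vel=.15); st("up")
def snap(t):
    for n in("top","side"): cv2.imwrite(f"pics/{t}_{n}.png",ctrl.grab_frame(n)[:,:,::-1])
E
python3 - <<'E'
from pp import *
pick("b4"); snap("b4held")
E
```

```text
above 2.08 tcp [0.4592 0.0866 0.1701] w 0.995 F [ 0.4  0.1 -0.2]
down hit=False 3.67 tcp [0.4594 0.086  0.0422] w 1.0 F [-0.8  0.1 -1.2]
clamped 4.15 tcp [0.4595 0.086  0.0425] w 0.512 F [-1.6 -0.3  6.7]
lift 4.77 tcp [0.4591 0.086  0.07  ] w 0.513 F [-0.2 -0.5 -3.5]
top 5.58 tcp [0.4588 0.086  0.169 ] w 0.511 F [-0.1  0.8 -4.7]
```

View pics/b4held_side.png

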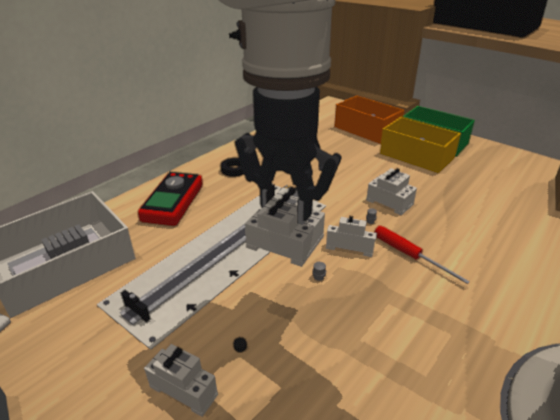

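b4 is held level at about side px (285,225), with a 4.7 N load that matches its mass. Next I'll place it.

```bash
python3 - <<'E'
from pp import *
place(0); rel(); 
x,y,a=L["b"]["b3"]; ctrl.move_ptp([x,y,ZT],q(a)); snap("b4put")
E
python3 -c "
import cv2,numpy as np
a=cv2.imread('pics/b4put_top.png')[120:220,120:400];b=cv2.imread('pics/b4put_side.png')[170:360,80:340]
r=lambda i,k:cv2.resize(i,None,fx=k,fy=k,interpolation=cv2.INTER_CUBIC)
cv2.imwrite('pics/v1.png',r(a,2.8));cv2.imwrite('pics/v2.png',r(b,3))"
```

```text
near 7.34 tcp [0.6221 0.1899 0.0632] w 0.51 F [-0.1  0.3 -2.5]
seat hit=True 7.85 tcp [0.6216 0.1899 0.047 ] w 0.511 F [-2.5  0.2  7.8]
open 8.34 tcp [0.6211 0.1898 0.0462] w 1.002 F [0.4 0.9 0.3]
up 9.32 tcp [0.6207 0.1897 0.1689] w 0.999 F [-0.4 -0.1 -0.5]
```

View pics/v1.png

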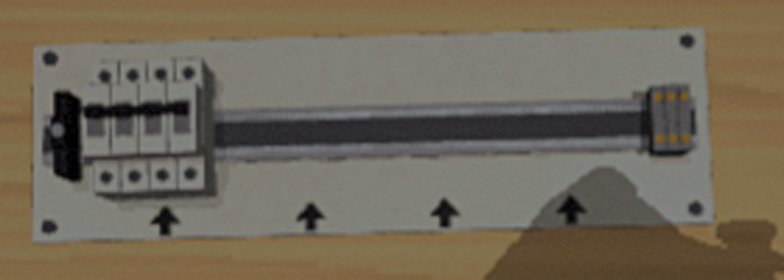

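View pics/v2.png

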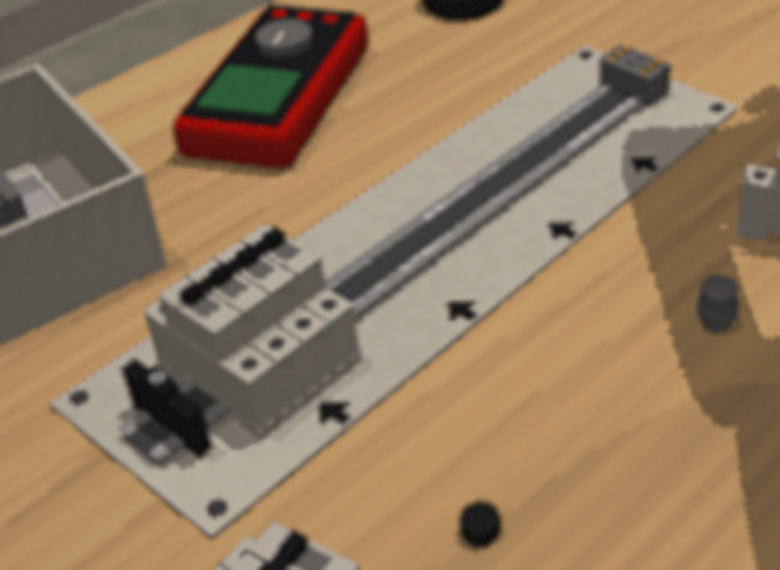

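b4 sits astride the rail at seat 1, with its lower edge on the panel at about zoomed side px (255,440), and contact came at the expected height. I'll do the other three, stopping before release if one meets the rail high.

```bash
python3 - <<'E'
from pp import *
for k,i in(("b3",1),("b2",2),("b1",3)):
    print(k); pick(k); s=ctrl.sense()
    if not .45<s["width"]<.58: snap("bad"); raise SystemExit("bad grasp")
    place(i)
    if ctrl.sense()["tool_pos"][2]>.050: snap("bad"); raise SystemExit("high")
    rel()
ctrl.move_ptp([.40,.25,.25],q(.5)); st("clear"); snap("end")
r=lambda i,k:cv2.resize(i,None,fx=k,fy=k,interpolation=cv2.INTER_CUBIC)
cv2.imwrite('pics/w1.png',r(cv2.imread('pics/end_top.png')[110:220,115:400],2.8));cv2.imwrite('pics/w2.png',r(cv2.imread('pics/end_side.png')[150:360,80:340],2.85))
E
```

```text
b3
above 11.47 tcp [ 0.4731 -0.2812  0.17  ] w 1.001 F [-0.3  1.  -0.8]
down hit=False 13.05 tcp [ 0.473  -0.2816  0.0423] w 1.001 F [ 0.2  0.1 -0.2]
clamped 13.52 tcp [ 0.4731 -0.2816  0.0425] w 0.514 F [-1.3  1.   5.5]
lift 14.13 tcp [ 0.4728 -0.2814  0.07  ] w 0.512 F [ 0.1  0.5 -4.7]
top 14.95 tcp [ 0.4725 -0.2812  0.1689] w 0.514 F [-0.1 -0.7 -3.8]
near 17.31 tcp [0.6259 0.0917 0.0631] w 0.511 F [-0.6 -0.4 -4.3]
seat hit=True 17.82 tcp [0.6253 0.092  0.0471] w 0.513 F [-2.8 -0.2  7.8]
open 18.31 tcp [0.6248 0.0919 0.0462] w 0.998 F [ 0.6 -0.3 -0.1]
up 19.28 tcp [0.6244 0.0918 0.1689] w 1.0 F [ 0.1 -0.1 -0. ]
b2
above 20.27 tcp [0.4656 0.2872 0.1698] w 0.999 F [ 0.1 -1.   0.1]
down hit=False 21.86 tcp [0.465  0.2879 0.0422] w 0.998 F [-0.3  0.2  0.3]
clamped 22.32 tcp [0.4651 0.2879 0.0425] w 0.515 F [-0.7 -1.1  6.1]
lift 22.94 tcp [0.4648 0.2878 0.07  ] w 0.514 F [-0.6  0.3 -3.1]
top 23.76 tcp [0.4644 0.2876 0.1689] w 0.512 F [ 0.7 -0.4 -3. ]
near 25.88 tcp [0.6293 0.0016 0.0631] w 0.511 F [ 0.4 -0.  -2.3]
seat hit=True 26.38 tcp [0.6287 0.0014 0.047 ] w 0.511 F [-2.2 -0.3  8.6]
open 26.88 tcp [0.6282 0.0015 0.0463] w 1.002 F [ 0.2 -0.3 -0.1]
up 27.85 tcp [0.6278 0.0015 0.1689] w 1.0 F [-0.3  0.3 -0.7]
b1
above 28.66 tcp [ 0.4557 -0.0928  0.17  ] w 1.002 F [0.3 0.4 0.6]
down hit=False 30.24 tcp [ 0.4554 -0.0929  0.0422] w 0.999 F [ 0.3 -0.3  0.4]
clamped 30.73 tcp [ 0.4554 -0.0929  0.0425] w 0.512 F [-0.2  0.5  6.6]
lift 31.34 tcp [ 0.4552 -0.0928  0.07  ] w 0.511 F [ 0.2 -0.6 -1.5]
top 32.16 tcp [ 0.4548 -0.0927  0.169 ] w 0.514 F [-0.1 -0.6 -1.6]
near 33.77 tcp [ 0.6323 -0.0839  0.0632] w 0.508 F [-0.4 -0.  -1.2]
seat hit=True 34.27 tcp [ 0.6319 -0.0837  0.047 ] w 0.511 F [-2.3 -0.2  8.5]
open 34.77 tcp [ 0.6316 -0.0836  0.0465] w 1.001 F [0.3 0.9 0.4]
up 35.74 tcp [ 0.6312 -0.0835  0.1689] w 0.999 F [-0.3 -0.3 -0.1]
clear 37.27 tcp [0.4006 0.2495 0.2497] w 1.001 F [-0.1  0.5  0.4]
```

View pics/w1.png

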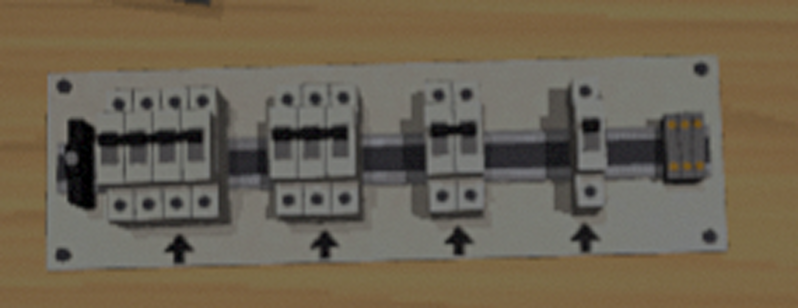

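View pics/w2.png

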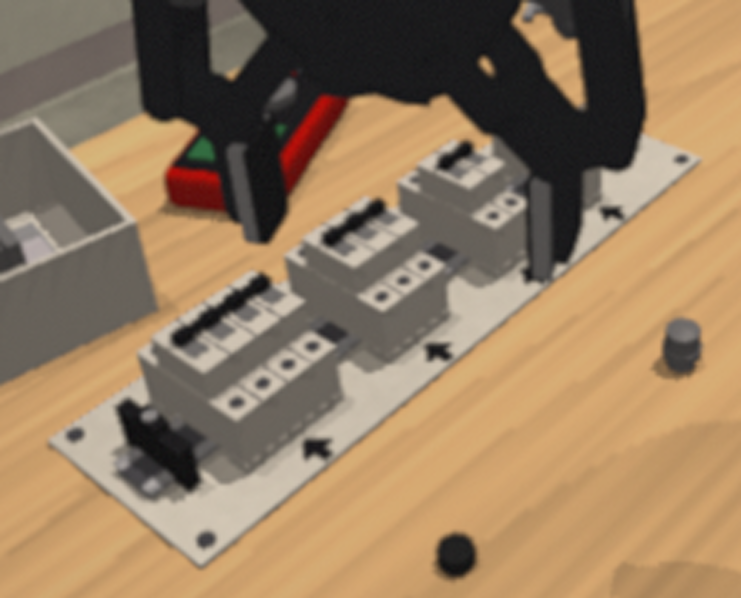

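All four stand on the rail in order. I'll move the arm out of the side view and check the positions numerically with an overlay of the ideal poses.

```bash
python3 - <<'E'
from pp import *
ctrl.move_ptp([.35,-.25,.30],q(-.5)); st("clear"); snap("fin")
def corners(x,y,a,Lx,W,z):
    o=np.array([[1,1],[1,-1],[-1,-1],[-1,1]])*[Lx/2,W/2]; c,s=np.cos(a),np.sin(a)
    return np.c_[o@np.array([[c,s],[-s,c]])+[x,y],np.full(4,z)]
for n in("top","side"):
    im=cv2.resize(cv2.imread(f"pics/fin_{n}.png"),None,fx=4,fy=4,interpolation=cv2.INTER_CUBIC)
    for (x,y),w in zip(L["seats"],(.072,.054,.036,.018)):
        for Lx,z in((.045,.0685),(.085,.0465),(.085,.0045)):
            cv2.polylines(im,[np.round((proj(n,corners(x,y,L["yaw"],Lx,w,z))+.5)*4-.5).astype(int)],True,(0,255,0) if z>.01 else (0,0,255),1,cv2.LINE_AA)
    c=im[480:860,480:1540] if n=="top" else im[640:1440,360:1340]
    cv2.imwrite(f"pics/fo_{n}.png",cv2.resize(c,None,fx=.74,fy=.74,interpolation=cv2.INTER_AREA))
E
```

```text
clear 39.21 tcp [ 0.3504 -0.2495  0.2999] w 1.002 F [ 0.4  0.7 -0.3]
```

View pics/fo_top.png

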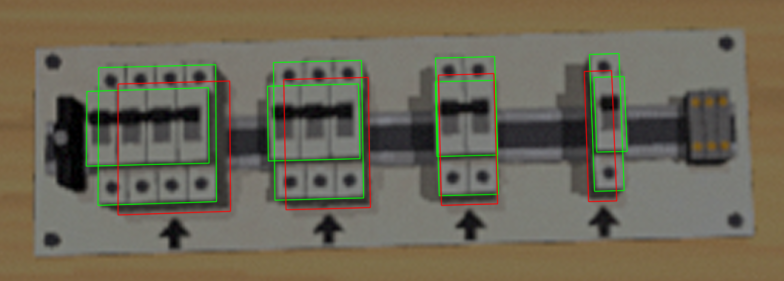

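View pics/fo_side.png

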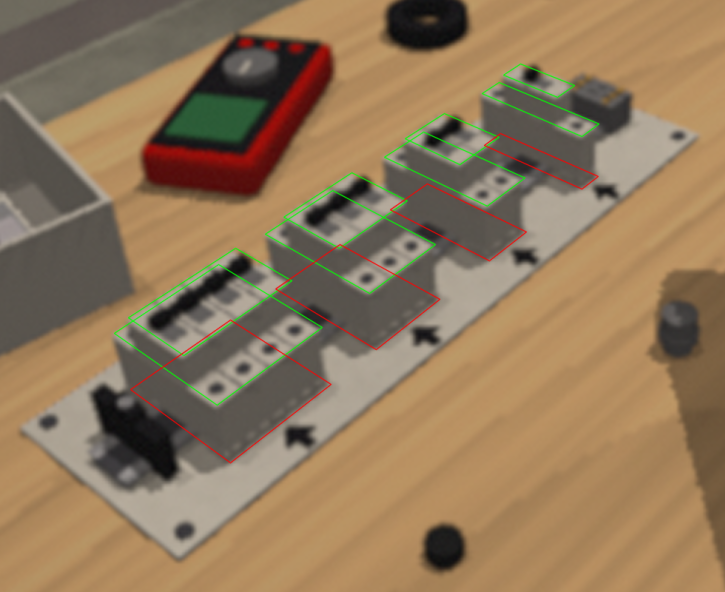

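The overlays of the ideal seated poses match all four breakers to about 1–2 mm in both views, apart from a small calibration offset that was there before I moved anything. They are upright, square, on the panel, and clear of the arm, so I'm handing in.

```bash
python3 -c "
from bench import ctrl
ctrl.pause(.3); ctrl.close_job(); print(ctrl.sense()['time_s'])"
```

```text
the job is handed in; nothing more can be done
the job is handed in; nothing more can be done
```

I fitted all four breakers onto the rail in width order: the 4-pole at the arrow next to the end stop (left, +y), then the 3-, 2- and 1-pole. I handed the job in at about 39.5 s of the 104 s allowed; the hand-in gives no verdict.

- **Grasps:** all four were good. The gripper width was about 0.51 each time, and the loads were close to the breakers' masses.
- **Seating:** each breaker made contact with the tool at about 0.047 m, the fully seated height. One resting on top of the rail would have met it about 7 mm higher.
- **Final pictures:** with the arm clear, the ideal seated outlines matched all four breakers to about 1–2 mm in both the top and side views. They are upright and square, and nothing was dropped or knocked over.
- **Failed or conflicting checks:** none failed. The side view showed a constant offset of about 1 px, within the calibration tolerance. One hand-picked corner of the 4-pole breaker was about 2.5 px off, so I fitted its position from the other corners and it placed correctly.

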